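# Load a reagent bottle into its carrier and dock the carrier

## Task

Stand the largest of the brown bottles in the round cup of the white bottle carrier, where the carrier stands. Then pick up the loaded carrier by its upright handle and set it down flat inside the shallow grey loading tray, either way round, with the bottle still standing in its cup.

Things in the scene. Friction and masses are not known exactly. Their poses are not given: they have to be found in the camera images.
- reagent_mid (a point): Centre (39 mm above its foot) of the largest brown bottle: loose, upright, round, 44 mm in diameter, 78 mm tall, 40 to 85 g; straight body to at least 55 mm above its foot, then a 24 mm white cap. z is its axis, up. The two smaller brown bottles (36 mm in diameter, 62 mm tall) at least 75 mm away, centre to centre, are not wanted.
- carrier_grip (a point): Centre of the handle's grip of the loose white bottle carrier (0.28 to 0.42 kg, base 150 x 70 x 6 mm, long side along x). The grip is a grey ribbed tab 30 mm long (x), 14 mm thick (y; take it across y), 32 mm tall, on a thinner post; this point is 80 mm above the carrier's underside. x points away from the cup, z up; the base's centre is 20 mm towards -x. A steel counterweight balances it.
- carrier_cup (a point): Centre of the inner floor of the carrier's open round cup, 60 mm from the handle's grip point towards the carrier's -x and 74 mm lower (6 mm above the carrier's underside). The cup is 62 mm wide inside, 70 mm outside, its rim 28 mm above this floor. Axes as the carrier's: x towards the handle, z up.
- dock_floor (a point): Centre of the inner floor of the grey loading tray, fixed on the worktop: 180 x 100 mm outside, bay 170 mm (x) by 90 mm (y), walls 5 mm thick, rising 17 mm above this floor, which is 5 mm above the worktop. z up. The carrier fits in with 10 mm to spare on every side, its long side along the tray's long side, either way round.
There are look-alikes about, which are no part of the job. What is shaped like the part that bears reagent_mid but purple or yellow is not meant.

How it is judged:
On the way:
1. the largest brown bottle stands in the carrier's cup while the carrier is still away from the tray (x of reagent_mid in the frame of carrier_cup between -0.014 and 0.014 m and y of reagent_mid in the frame of carrier_cup between -0.014 and 0.014 m and z of reagent_mid in the frame of carrier_cup between 0.032 and 0.045 m and angle between reagent_mid's own z axis and vertical below 0.17 rad and horizontal distance between carrier_grip and dock_floor above 0.1 m and height (world z) of carrier_grip below 0.09 m and angle between carrier_grip's own z axis and vertical below 0.1 rad), for 0.2 s.
At the end, for the whole second after the job is handed in: The carrier lies flat on the tray floor (6 mm, 0.1 rad), inside its walls (x 14 mm, y 20 mm from centred, 0.2 rad from parallel, either way round); the largest brown bottle stands in the cup (foot within 6 mm of its floor, 14 mm off its axis each way, tilt under 0.17 rad) (x of reagent_mid in the frame of carrier_cup between -0.014 and 0.014 m and y of reagent_mid in the frame of carrier_cup between -0.014 and 0.014 m and z of reagent_mid in the frame of carrier_cup between 0.032 and 0.045 m and angle between reagent_mid's own z axis and vertical below 0.17 rad and (x of carrier_grip in the frame of dock_floor between 0.006 and 0.034 m or x of carrier_grip in the frame of dock_floor between -0.034 and -0.006 m) and y of carrier_grip in the frame of dock_floor between -0.02 and 0.02 m and z of carrier_grip in the frame of dock_floor between 0.074 and 0.086 m and angle between carrier_grip's own z axis and vertical below 0.1 rad and angle between the x axis of carrier_grip and the x axis of dock_floor, either way round below 0.2 rad); the robot touches nothing.
It also fails if it takes over 56 s, if anything falls off the work surface, if the arm or the gripper's body presses on something with over 40 N, if the wrist force passes 120 N, or if a joint passes its speed limit or range.

## Robot

A 6-joint arm with a two-finger parallel gripper is mounted at the origin on a cart in front of the work surface, level with it; the furniture and walls round the work are solid. World frame = base frame: x ahead of the robot, y to its left, z up, the work surface at z = 0. Lengths are in m, angles in rad, forces in N, time in s.
With the tool pointing down it reaches from about 0.275 to 0.825 m from the base axis. Payload 4.9 kg.
Tool frame: the origin (TCP) lies midway between the tips of the shut fingers; the grasp point (between the pads) lies 19 mm behind it (bot.grip_depth is the distance from the TCP to the grasp point, in m); z points along the fingers, y is the line along which they close (so a half turn about z gives the same grasp; the last joint's range is limited). The gripper opens to 85 mm and grips with 20 to 120 N. Pads are 22 mm wide; open, the fingers measure 114 mm over their backs; the gripper's body (76 mm by 85 mm) begins 54 mm behind the grasp point. The pads swing forward as they close: fully open they stand 13 mm farther back than shut.
Start: joints at [-1.362, 0.326, -0.193, 1.052, 0, 1.437], TCP at [0.185, -0.518, 0.206] pointing down, gripper open.
Joint ranges: [-2.65, 2.65], [-0.97, 1.79], [-1.3, 1.35], [-1.93, 2.1], [-1.47, 1.37], [-3.14, 3.14]. Speed limits (rad/s): [2.57, 2.57, 3.14, 3.14, 3.14, 3.14].

## Interface

Orientations are given as a unit quaternion [w, x, y, z].
In Python, from cell import bot gives the robot as it stands. Calls block until the motion is done:
- bot.move_pose(position, orientation): joint-space move of the TCP to a pose.
- bot.move_linear(position, speed=0.15, rotation=None, until_force=None): straight line of the TCP; rotation=None keeps the orientation; speed is the mean speed in m/s. With until_force (N) it stops when the force on the tool has changed by that much, and returns True; else False.
- bot.goto_joints(angles): joint-space move.
- bot.set_gripper(opening, grasp_force=None): opening from 0.0 (shut) to 1.0 (fully open); grasp_force is the grip in N (None keeps the last); returns when the fingers have stopped.
- bot.wait(seconds).
- bot.solve_ik(position, orientation): joint angles nearest the present ones, or None.
- bot.camera(name): name is "side" or "top"; returns the picture (400x640x3 uint8, red, green, blue); there is no depth.
- bot.calibration(name): a dict with "mtx" (3x3 intrinsics, pixels), "extrinsics" (4x4, takes a point from world to camera coordinates). Camera axes: x right, y down, z forward; pixel columns grow to the right and rows downward; lengths in m; the calibration is good to about 2 mm. A picture is of the moment at which its call begins. calibration takes no time and is no camera call.
A pose or a line that the arm cannot do raises bot.PlanningError and nothing moves.
- bot.close_job(): hands the job in; it is judged then, once.
Trained networks look in the newest picture that a camera, given by its name, has taken for a name from the list of things; names that differ only in an ending like _2 or _b are one class to them, and where a whole thing is asked for, a point or a joint stands for the part that bears it (a point fixed in the world has none). Each returns a list of dicts, best first, with "confidence" (0 to 1); they miss things now and then, are a little off and sometimes report something else, mostly with a low value. They report only what shows in the picture. A call takes as long as a camera call. They do not tell look-alikes from the thing itself.
- bot.search_frame(camera, thing): "bbox" ([left, top, width, height] in pixels, round what is visible of it).
Readings, each from a call of its own:
- bot.read_clock(): time.
- bot.read_joint_positions(): joint angles.
- bot.read_joint_vel(): joint speeds.
- bot.read_joint_efforts(): joint torques, N m.
- bot.read_position(): TCP position.
- bot.read_tool_rot(): TCP orientation.
- bot.read_ft_force(): force on the tool from outside, world axes, zero at the start.
- bot.read_moment(): the same for the moment, N m.
- bot.read_gripper_width(): opening from 0.0 (shut) to 1.0 (fully open).
- bot.read_finger_force(): force on a finger pad.
Only numpy, scipy, OpenCV 4.12 (cv2) and the standard library are available. Lean on these libraries where they do the work, as an engineer would, in place of code of your own. Each camera call takes 0.05 s, during which the arm holds its last target. There are 200 camera calls.

## Working session

There is one attempt and no reset: what is moved stays moved. The work goes in short steps, each a Python script; the robot and the scene stay as the last script left them, time stands still between calls to the robot, and variables do not carry over. Pictures are saved under pics/ and viewed, at most 10 in all, crops included, and the job is handed in when it is done.

```bash
mkdir -p pics; ls
python3 - <<'E'
from cell import bot
import cv2,numpy as np
np.set_printoptions(precision=4,suppress=True)
for c in("top","side"):
    im=bot.camera(c); cv2.imwrite(f"pics/{c}0.png",im[...,::-1])
    k=bot.calibration(c); print(c,k["mtx"].tolist()); print(k["extrinsics"])
    for t in("reagent_mid","carrier_grip","carrier_cup","dock_floor"):
        try: print(t,[(np.round(d["bbox"],1).tolist(),round(d["confidence"],2)) for d in bot.search_frame(c,t)])
        except Exception as e: print(t,e)
print(bot.read_clock(),bot.read_tool_rot())
E
```

```text
pics
top [[422.8311521667956, 0.0, 310.3059769780219], [0.0, 422.8311521667956, 201.25149159646432], [0.0, 0.0, 1.0]]
[[ 0.016  -0.9999  0.0042  0.159 ]
 [-0.984  -0.0165 -0.1776  0.5025]
 [ 0.1776 -0.0013 -0.9841  1.139 ]
 [ 0.      0.      0.      1.    ]]
reagent_mid [([230.9, 161.9, 21.4, 19.3], 0.81), ([205.1, 156.5, 19.8, 19.8], 0.69), ([254.3, 189.3, 18.1, 15.9], 0.64), ([280.4, 215.6, 12.8, 20.1], 0.6)]
carrier_grip [([397.2, 186.6, 27.3, 52.1], 0.92)]
carrier_cup [([390.4, 189.4, 37.9, 52.9], 0.67)]
dock_floor [([309.2, 173.4, 36.0, 64.3], 0.84)]
side [[516.7752951991935, 0.0, 316.0126184448573], [0.0, 516.7752951991935, 191.60189025233814], [0.0, 0.0, 1.0]]
[[-0.825  -0.5651 -0.0084  0.493 ]
 [-0.2983  0.448  -0.8428  0.1521]
 [ 0.48   -0.6928 -0.5382  1.3365]
 [ 0.      0.      0.      1.    ]]
reagent_mid [([203.5, 231.7, 24.1, 32.2], 0.89), ([229.9, 221.4, 20.6, 27.4], 0.88), ([309.6, 214.3, 17.4, 26.6], 0.86), ([274.7, 215.0, 13.1, 31.6], 0.78)]
carrier_grip [([340.3, 152.1, 54.0, 35.8], 0.88)]
carrier_cup [([344.0, 150.5, 51.5, 41.0], 0.94)]
dock_floor [([286.8, 190.5, 71.0, 40.3], 0.68)]
0.5 [-0.      0.9853  0.1705  0.    ]
```

Run:
```python
import cv2
a=cv2.imread("pics/top0.png")[130:270,180:480]; b=cv2.imread("pics/side0.png")[120:290,180:430]
cv2.imwrite("pics/a.png",cv2.resize(a,None,fx=2.66,fy=2.66,interpolation=2)); cv2.imwrite("pics/b.png",cv2.resize(b,None,fx=3.2,fy=3.2,interpolation=2))
```

```text
(no output)
```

View pics/a.png

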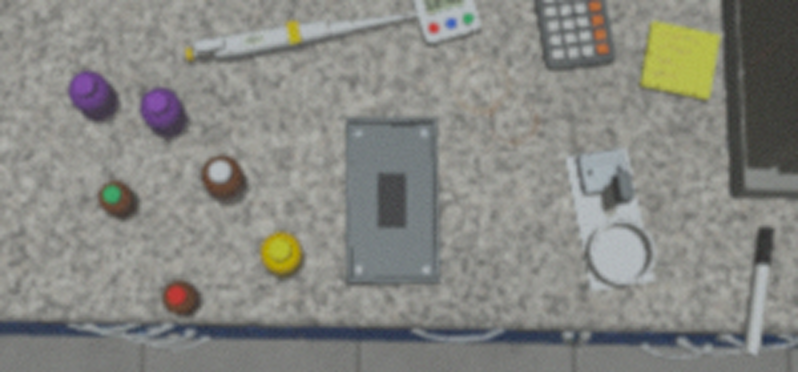

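View pics/b.png

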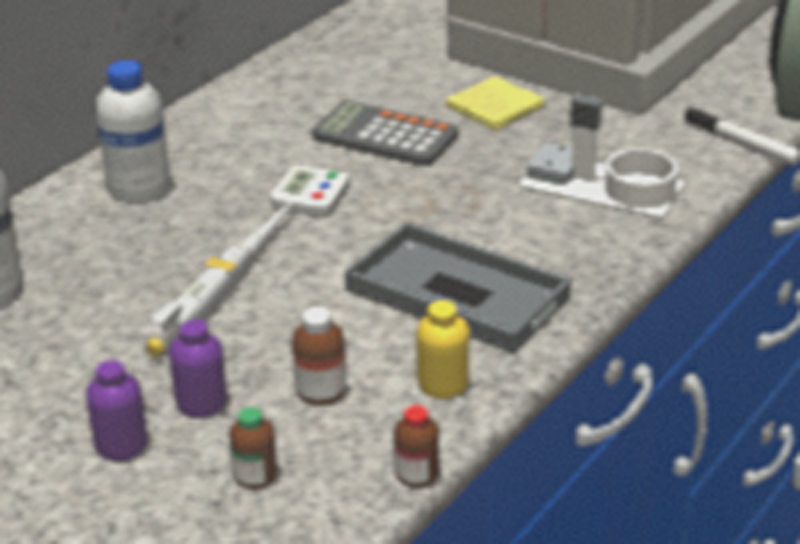

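View pics/top0.png

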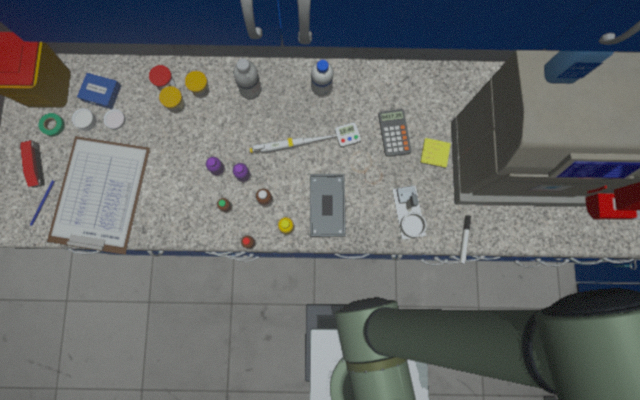

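```bash
cat > h.py <<'E'
from cell import bot
import numpy as np, cv2
from scipy.optimize import least_squares
np.set_printoptions(precision=4,suppress=True)
K={c:(bot.calibration(c)["mtx"],bot.calibration(c)["extrinsics"]) for c in("top","side")}
def proj(c,P):
    m,E=K[c]; q=(np.atleast_2d(P)@E[:3,:3].T+E[:3,3])@m.T; return q[:,:2]/q[:,2:]
A=lambda p:(np.array(p)+.5)/2.66-.5+[180,130]   # crop a -> top
B=lambda p:(np.array(p)+.5)/3.2-.5+[180,120]    # crop b -> side
def world(s,L):
    c,n=np.cos(s[2]),np.sin(s[2]); L=np.atleast_2d(L)
    return np.c_[s[0]+c*L[:,0]-n*L[:,1],s[1]+n*L[:,0]+c*L[:,1],L[:,2]]
def fit(obs,x0,yaw=True):
    """obs: (camera, pixel, local point); returns x,y,yaw"""
    f=lambda s:np.concatenate([proj(c,world(s,l))[0]-p for c,p,l in obs])
    if yaw: r=least_squares(f,x0,loss="soft_l1").x
    else: r=np.r_[least_squares(lambda s:f(np.r_[s,0]),x0[:2],loss="soft_l1").x,0]
    print(r,"\n",f(r).reshape(-1,2).round(1).tolist()); return r
def q(psi): return [0,np.cos(psi/2),np.sin(psi/2),0]
E
python3 - <<'E'
from h import *
t,s="top","side"
print("bottle");b=fit([(t,A((219,172)),(0,0,.078)),(s,B((317,312)),(0,0,.078)),(s,B((320,390)),(0,0,.0))],[.5,.1,0],False)
print("carrier");c=fit([(t,A((569,157)),(.055,.035,.006)),(t,A((628,150)),(.055,-.035,.006)),(t,A((654,281)),(-.095,-.035,.006)),(t,A((591,290)),(-.095,.035,.006)),
 (t,A((619,253)),(-.06,0,.034)),(s,B((642,172)),(-.06,0,.034)),(s,B((586,99)),(0,0,.096)),(s,B((522,184)),(.055,.035,.006)),(s,B((667,213)),(-.095,.035,.006))],[.45,-.15,0])
print("tray");d=fit([(t,A((346,120)),(.09,.05,.022)),(t,A((438,120)),(.09,-.05,.022)),(t,A((438,284)),(-.09,-.05,.022)),(t,A((347,284)),(-.09,.05,.022)),
 (s,B((347,275)),(.09,.05,.022)),(s,B((407,227)),(.09,-.05,.022)),(s,B((570,290)),(-.09,-.05,.022)),(s,B((517,330)),(-.09,.05,.022))],[.45,0,0])
for w,x in (("b",b),("c",c),("d",d)):
  for o in(0,np.pi):
    for z in(.03,.28): print(w,o,bot.solve_ik([x[0],x[1],z],q(x[2]+o)))
# machine corner
m,E=K[t]; 
for p in ((735,195),(725,10)):
  d_=E[:3,:3].T@np.linalg.inv(m)@np.r_[A(p),1]; o_=-E[:3,:3].T@E[:3,3]; print(o_-d_*o_[2]/d_[2])
np.save("fit.npy",np.array([b,c,d]))
E
```

```text
bottle
[0.5107 0.2977 0.    ] 
 [[0.5, 0.0], [-0.4, 0.6], [0.1, 0.1]]
carrier
[ 0.4984 -0.1142  0.1595] 
 [[-1.3, 0.2], [0.2, -0.5], [0.2, 1.2], [-0.2, 1.3], [1.5, 0.2], [-0.2, -2.0], [0.2, -0.5], [-1.1, -0.6], [-1.5, 0.7]]
tray
[0.4924 0.1192 0.0173] 
 [[-0.3, -0.0], [-0.2, -0.0], [0.8, 0.6], [-0.6, 0.6], [-1.1, -1.3], [-0.2, -1.9], [1.1, -3.4], [-0.5, 1.6]]
b 0 [ 0.403   0.5685 -0.3024  0.7     0.     -2.7386]
b 0 [ 0.403   0.3705  0.0592  1.2595  0.     -2.7386]
b 3.141592653589793 [ 0.403   0.5685 -0.3024  0.7     0.      0.403 ]
b 3.141592653589793 [0.403  0.3705 0.0592 1.2595 0.     0.403 ]
c 0 [-0.3696  0.4501 -0.5207  0.6     0.      2.6125]
c 0 [-0.3696  0.2146 -0.1546  1.2016  0.      2.6125]
c 3.141592653589793 [-0.3696  0.4501 -0.5207  0.6     0.     -0.5291]
c 3.141592653589793 [-0.3696  0.2146 -0.1546  1.2016  0.     -0.5291]
d 0 [ 0.0916  0.4432 -0.533   0.5945  0.     -3.0673]
d 0 [ 0.0916  0.2055 -0.1662  1.1991  0.     -3.0673]
d 3.141592653589793 [ 0.0916  0.4432 -0.533   0.5945  0.      0.0743]
d 3.141592653589793 [ 0.0916  0.2055 -0.1662  1.1991  0.      0.0743]
[ 0.5098 -0.2567  0.    ]
[ 0.7215 -0.255   0.    ]
```

Run:
```python
from h import *
b,c,d=np.load("fit.npy"); P=np.pi
bot.move_linear([.125,-.34,.30],speed=.3)
bot.move_pose([.36,.05,.28],q(P))
bot.move_pose([b[0],b[1],.15],q(P))
print(bot.move_linear([b[0],b[1],.032],speed=.12,until_force=8))
bot.set_gripper(0.,40)
print(bot.read_gripper_width(),bot.read_finger_force(),bot.read_position(),bot.read_clock())
bot.move_linear([b[0],b[1],.17],speed=.2)
print(bot.read_gripper_width(),bot.read_clock())
a=bot.camera("top")[130:270,180:480]; s=bot.camera("side")[100:270,180:430]
cv2.imwrite("pics/c.png",np.vstack([cv2.resize(a,(600,280),interpolation=2),cv2.resize(s,(471,320),interpolation=2)[:, :] if 0 else cv2.copyMakeBorder(cv2.resize(s,(471,320),interpolation=2),0,0,0,129,0)])[...,::-1])
```

```text
False
0.4910071063288557 40.18940448760986 [0.5112 0.298  0.0328] 5.8333
0.495488843124934 6.675
```

View pics/c.png

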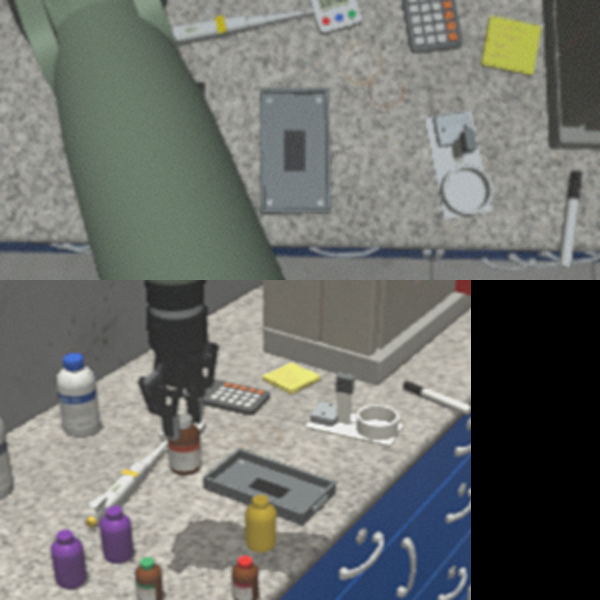

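Run:
```python
from h import *
a=cv2.imread("pics/top0.png")[180:242,388:432]; s=cv2.imread("pics/side0.png")[145:192,336:398]
b_,c,d=np.load("fit.npy")
a=cv2.resize(a,None,fx=9,fy=9,interpolation=2); s=cv2.resize(s,None,fx=6,fy=6,interpolation=2)
th=np.linspace(0,2*np.pi,40); circ=lambda r,z:np.c_[-.06+r*np.cos(th),r*np.sin(th),0*th+z]
base=np.array([(.055,.035,.006),(.055,-.035,.006),(-.095,-.035,.006),(-.095,.035,.006)])
tab=np.array([(.015,.007,.096),(.015,-.007,.096),(-.015,-.007,.096),(-.015,.007,.096)])
for im,cam,o,f in((a,"top",(388,180),9),(s,"side",(336,145),6)):
  for L in(base,tab,circ(.035,.034)):
    p=(proj(cam,world(c,L))-o+.5)*f-.5
    cv2.polylines(im,[p.round().astype(np.int32)],True,(0,0,255),1)
h=np.zeros((max(a.shape[0],s.shape[0]),a.shape[1]+s.shape[1],3),np.uint8)
h[:a.shape[0],:a.shape[1]]=a; h[:s.shape[0],a.shape[1]:]=s; print(h.shape,a.shape)
cv2.imwrite("pics/d.png",h)
```

```text
(558, 768, 3) (558, 396, 3)
```

View pics/d.png

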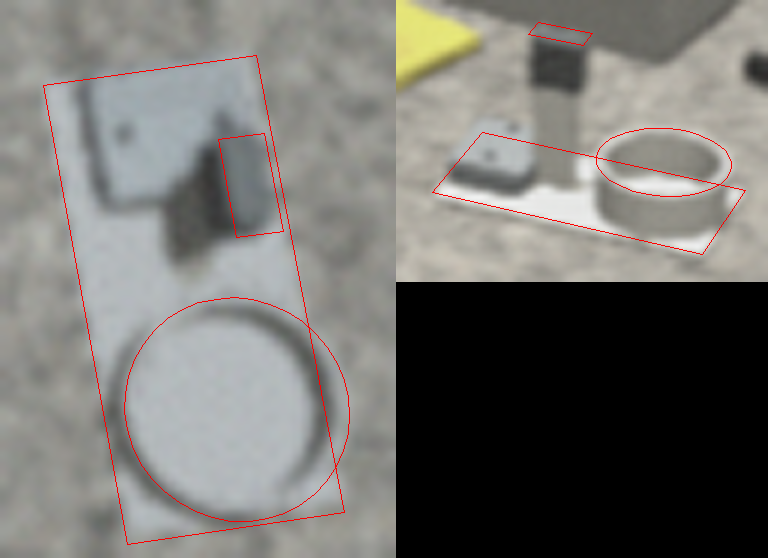

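Run:
```python
from h import *
b,c,d=np.load("fit.npy"); c[1]+=.002; np.save("fit.npy",np.array([b,c,d])); P=np.pi
k=world(c,(-.06,0,0))[0]; Q=q(c[2]+P); print(k)
bot.move_pose([k[0],k[1],.2],Q)
print(bot.move_linear([k[0],k[1],.085],speed=.15,until_force=8))
print(bot.read_position())
cv2.imwrite("pics/e0.png",bot.camera("side")[120:200,320:420][...,::-1])
print(bot.move_linear([k[0],k[1],.034],speed=.04,until_force=4),bot.read_position(),bot.read_ft_force(),bot.read_clock())
s=bot.camera("side")[120:200,320:420]
cv2.imwrite("pics/e.png",np.hstack([cv2.resize(cv2.imread("pics/e0.png"),None,fx=4,fy=4,interpolation=2),cv2.resize(s,None,fx=4,fy=4,interpolation=2)[...,::-1]]))
```

```text
[ 0.4392 -0.1217  0.    ]
False
[ 0.4398 -0.1217  0.0855]
True [ 0.4389 -0.1215  0.0388] [-0.1532  0.4378  4.1973] 10.3667
```

View pics/e.png

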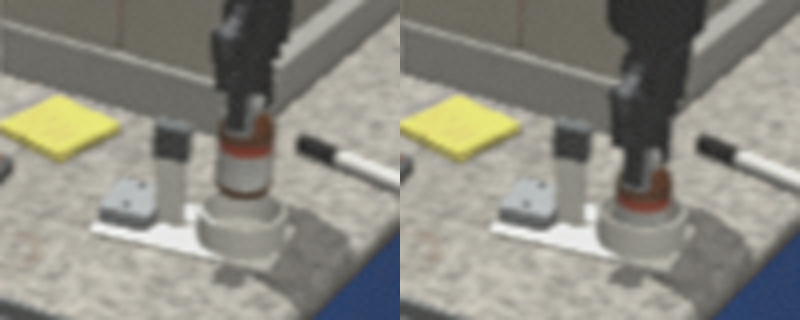

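Run:
```python
from h import *
b,c,d=np.load("fit.npy"); P=np.pi; Q=q(c[2]+P)
p=bot.read_position()
bot.set_gripper(.75); bot.wait(.3)
bot.move_linear([p[0],p[1],.2],speed=.15)
s0=bot.camera("side")[120:200,320:420]
bot.move_linear([c[0],c[1],.18],speed=.15)
print(bot.move_linear([c[0],c[1],.063],speed=.1,until_force=8),bot.read_position())
bot.set_gripper(0.,100)
print(bot.read_gripper_width(),bot.read_finger_force(),bot.read_ft_force(),bot.read_clock())
s=bot.camera("side")[120:200,320:420]
cv2.imwrite("pics/f.png",np.hstack([cv2.resize(i,None,fx=4,fy=4,interpolation=2)[...,::-1] for i in(s0,s)]))
```

```text
False [ 0.4989 -0.1124  0.0636]
0.1240336345765159 98.10249297064729 [-0.5186 -1.813   3.0759] 14.7583
```

View pics/f.png

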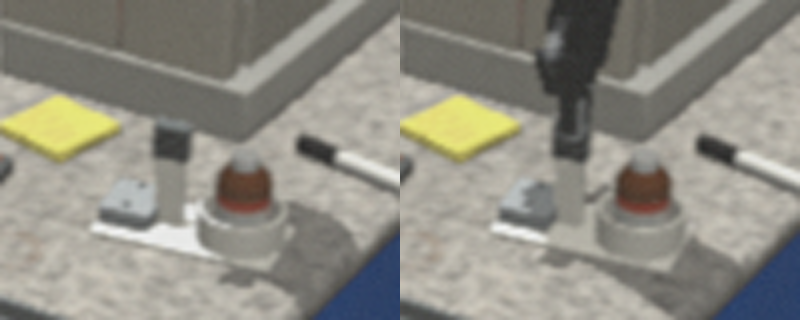

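Run:
```python
from h import *
b,c,d=np.load("fit.npy"); P=np.pi; Q=q(d[2]+P)
g=world(d,(.02,0,0))[0]; print(g)
p=bot.read_position()
bot.move_linear([p[0],p[1],.15],speed=.08)
print(bot.read_gripper_width(),bot.read_ft_force(),bot.read_moment())
bot.move_linear([g[0],g[1],.15],speed=.12,rotation=Q)
bot.move_linear([g[0],g[1],.105],speed=.08)
bot.wait(.3); print(bot.read_position(),bot.read_clock(),bot.read_gripper_width())
s=bot.camera("side"); t=bot.camera("top")
s=cv2.resize(s[130:240,260:380],None,fx=4,fy=4,interpolation=2); t=cv2.resize(t[165:245,295:360],None,fx=5,fy=5,interpolation=2)
h=np.zeros((440,805-0,3),np.uint8); h[:440,:480]=s; h[:400,480:805]=t; cv2.imwrite("pics/g.png",h[:,:800,::-1])
```

```text
[0.5124 0.1195 0.    ]
0.12373518656648702 [ 0.0436  0.1635 -3.6303] [ 0.0501  0.0285 -0.017 ]
[0.5127 0.1195 0.1054] 19.15 0.12127856918849658
```

View pics/g.png

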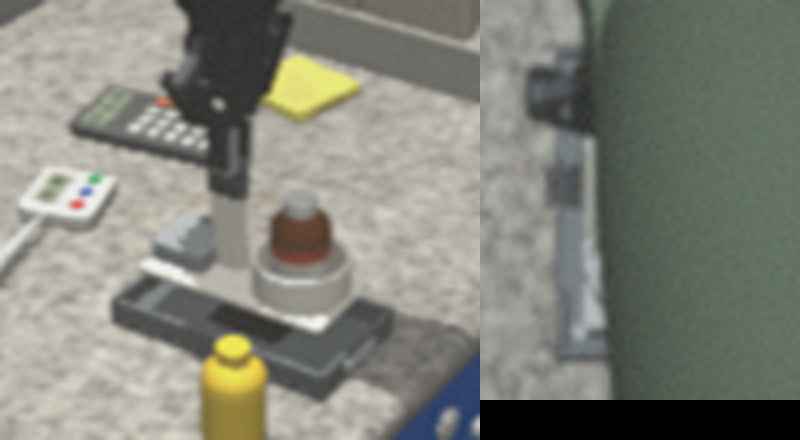

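Run:
```python
from h import *
b,c,d=np.load("fit.npy"); z=.006+.0418
S=lambda p:(np.array(p)+.5)/4-.5+[260,130]
print("carrier vs expected"); g=world(d,(.02,0,0))[0]; print(g)
fit([("side",S((322,330)),(-.095,.035,z)),("side",S((143,265)),(.055,.035,z)),("side",S((302,252)),(-.06,0,z+.028))],[g[0],g[1],d[2]])
print("tray side only")
fit([("side",S((113,300)),(.09,.05,.022)),("side",S((325,375)),(-.09,.05,.022)),("side",S((393,311)),(-.09,-.05,.022))],d)
```

```text
carrier vs expected
[0.5124 0.1195 0.    ]
[0.5116 0.1165 0.0246] 
 [[-0.1, -0.5], [-0.5, -0.2], [0.7, 0.8]]
tray side only
[0.4927 0.1187 0.022 ] 
 [[-0.9, -0.3], [-0.0, 0.8], [1.0, -0.7]]
```

Carrier and tray agree within about 3 mm, well inside the 10 mm to spare; lowering.

Run:
```python
from h import *
b,c,d=np.load("fit.npy"); g=world(d,(.02,0,0))[0]
g[1]+=.001
print(bot.move_linear([g[0],g[1],.078],speed=.05,until_force=6),bot.read_position())
print(bot.move_linear([g[0],g[1],.066],speed=.02,until_force=4),bot.read_position(),bot.read_ft_force(),bot.read_clock())
```

```text
False [0.5124 0.1205 0.0779]
True [0.5125 0.1198 0.0683] [-0.7572 -0.9036  3.7236] 20.4417
```

Run:
```python
from h import *
p=bot.read_position()
bot.set_gripper(.6); bot.wait(.3)
bot.move_linear([p[0],p[1],.22],speed=.12)
bot.move_pose([.36,-.1,.3],q(np.pi)); bot.wait(.3); print(bot.read_clock())
s=bot.camera("side"); t=bot.camera("top")
s=cv2.resize(s[130:240,260:380],None,fx=4,fy=4,interpolation=2); t=cv2.resize(t[165:245,295:358],None,fx=5,fy=5,interpolation=2)
h=np.zeros((440,795,3),np.uint8); h[:440,:480]=s; h[:400,480:]=t; cv2.imwrite("pics/i.png",h[...,::-1])
```

```text
24.0167
```

View pics/i.png

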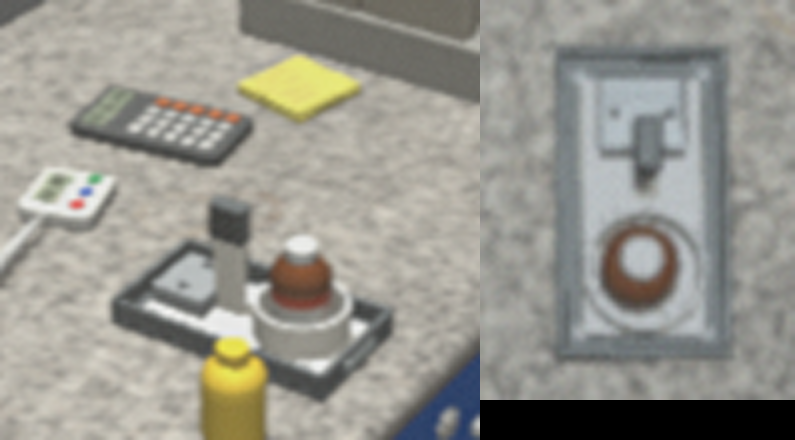

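The carrier lies flat and centred inside the tray walls, with the bottle upright in its cup and the arm clear.

```bash
python3 -c "
from cell import bot
print(bot.close_job())"
```

```text
the job is handed in; nothing more can be done
None
```

The job is handed in: the largest brown bottle stands in the carrier's cup, and the carrier lies flat in the loading tray, as the last pictures showed with the arm clear at about 24 s; no verdict was returned.

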